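Clear, close and pin the basket-base jig

TASK

Pick up the block brush and use it, not your fingers, to sweep the three wooden offcuts off the bed of the open clamshell jig, then put the brush back down on the bench clear of the jig. Swing the jig's hinged upper half shut, take the steel locking pin with the wide collar out of the rack and push it down through the holes of both halves until its collar squeezes the sprung pressure plate fully down onto the bed. Leave everything else alone, and finish while still holding the pin and pressing it down, so that the halves stay pressed shut: do not let go.

Things in the scene. Friction and masses are not known exactly. Their poses are not given: they have to be found in the camera images.
- jig: The clamshell jig's base, a fixed wooden block 150 mm (its x) by 170 mm (its y) by 40 mm high, its flat top (the bed) 40 mm above its origin. A round plywood basket base (84 mm) is let in flush with the bed. Origin: centre of its underside; z up. The hinge runs along its x on the +y side; the free side is -y; both x ends are open, without walls.
- jig_hole (a point): Mouth of the pin hole in the bed, 55 mm from the base's centre towards its -y side: 14 mm wide, 34 mm deep, vertical.
- jaw_hinge (a point): Midpoint of the upper half's hinge axis, which is parallel to the jig's x, 85 mm to +y of the jig's centre and 46 mm above the bench. The upper half is a dark wooden frame 150 mm along the hinge, reaching 153 mm from it: two 18 mm rails and a bar at the hinge, outer faces 20 mm from the axis, and the plywood pressure plate between the rails.
- jaw (a joint): Angle of the upper half, rad: 0 = swung down level over the bed, against its stop; about 1.57 = standing upright; at most 1.95, leaning back to +y. Starts open at 1.4 to 1.8. The hinge is stiff (0.3 N m of friction): it stays where it is left, and about 3 N at its free end moves it.
- platen (a joint): How far the sprung pressure plate has been pushed towards the bed, m: 0 = out on its springs (with jaw = 0 its underside is 6 mm above the bed), 0.006 = fully down on the bed. About 3 N starts it, about 9 N holds it fully down; let go, it springs back.
- platen_hole (a point): Centre of the 14 mm pin hole through the pressure plate, at its outer face, 140 mm from the hinge axis; right above jig_hole when jaw = 0. The plate is 110 mm along the hinge, spans 35 to 160 mm from the axis and is 12 mm thick; with jaw = 0 its outer face is 58 mm above the bench (12 mm above the hinge axis), and 52 mm when fully down.
- rack: Fixed wooden block 190 mm (its x) by 50 mm (its y) by 45 mm high with three holes 60 mm apart along its x, in which the locking pin, an awl and a plain dowel stand upright in any order. Each hole is 16 mm wide and 41 mm deep. Origin: centre of its underside.
- pin: Steel locking pin, upright in one of the rack's holes, its collar resting on the rack (origin 5 mm above the bench). From the bottom: shank 12 mm thick, 40 mm long, foot tapered to 7 mm; collar 32 mm wide, 6 mm thick; round grip 22 mm thick, 42 mm tall (46 to 88 mm above the origin). Origin: centre of the foot's end; z up along the pin. About 0.09 kg.
- brush: Block brush standing on its bristles: bristle block 100 mm (its x) by 26 mm (its y) and 28 mm high, wooden back 110 by 34 mm from 28 to 40 mm, and on it a grip ridge 85 mm long (x), 20 mm thick (y), from 40 to 72 mm above the origin. Origin: centre of the bristles' underside; z up. About 0.14 kg. The bristles are stiff.
- scrap0: Wooden offcut, a block 26 x 20 x 17 mm, on the jig's bed within 45 mm of its centre in x and y. Origin: centre of its underside.
- scrap1: Plywood offcut with a step, 22 x 22 x 20 mm, on the jig's bed likewise. Origin: centre of its underside.
- scrap2: Wooden offcut, a block 30 x 18 x 18 mm, on the jig's bed likewise. Origin: centre of its underside.
- awl: Bystander: awl standing in the rack, turned dark wooden handle 28 mm wide, top 103 mm above its origin. Origin: its point.
- dowel: Bystander: plain light wooden dowel 14 mm thick and 62 mm long standing in the rack. Origin: centre of its lower end.
- mug: Bystander: grey mug 80 mm wide, 85 mm tall. Origin: centre of its underside.
- tumbler: Bystander: brown bottle with a black lid, 72 mm wide, 170 mm tall. Origin: centre of its underside.
- bowl: Bystander: white bowl 110 mm wide, 50 mm tall. Origin: centre of its underside.
- hoop: Bystander: wooden hoop 120 mm wide, 14 mm thick, lying flat. Origin: its centre, on the underside.
- cutters: Bystander: pair of hand cutters about 165 mm long, 16 mm thick, lying flat. Origin: at the pivot, on the underside.
- pot: Bystander: clear jar with a white lid, 60 mm wide, 75 mm tall. Origin: centre of its underside.

How it is judged:
On the way, in this order (a step that is already met when the one before it is completed fails the run):
1. all three offcuts are off the jig's bed, the brush in the gripper (height (world z) of each of scrap0, scrap1, scrap2 below 0.032 m and contact force between the fingers and brush above 1 N), for 0.1 s.
2. the upper half is swung shut over the bed (value of joint jaw below 0.06 rad), for 0.2 s.
3. the pin is through the pressure plate and in the hole of the bed (horizontal distance between pin and jig_hole below 0.004 m and z of pin in the frame of jig below 0.026 m and angle between pin's own z axis and vertical below 0.1 rad), for 0.1 s.
At the end, for the whole second after the job is handed in: Upper half shut (0.03 rad); pin upright in both holes (foot within 4 mm of the axis, tilt under 0.1 rad), its collar pressing the plate down 4.5 mm or more, fingers on the pin, pin pressing on the jig over 2 N; offcuts off the bed; brush let go, at rest on the bench, clear of the jig (height (world z) of each of scrap0, scrap1, scrap2 below 0.032 m and value of joint jaw below 0.03 rad and value of joint platen above 0.0045 m and horizontal distance between pin and jig_hole below 0.004 m and z of pin in the frame of jig below 0.0155 m and angle between pin's own z axis and vertical below 0.1 rad and contact force between the fingers and pin above 2 N and contact force between pin and jig above 2 N and height (world z) of brush below 0.03 m and contact force between brush and jig below 0.1 N and contact force between the fingers and brush below 0.1 N and linear speed of brush below 0.02 m/s); the arm keeps its last pose, push and grip.
It fails at once if the fingers touch an offcut (contact force between the fingers and scrap0 above 0.5 N or contact force between the fingers and scrap1 above 0.5 N or contact force between the fingers and scrap2 above 0.5 N).
It fails at once if a bystander is moved more than 30 mm (distance of any of awl, dowel, mug, tumbler, bowl, hoop, cutters, pot from where it was at the start of the episode above 0.03 m).
It also fails if it takes over 72 s, if anything falls off the work surface, if the arm or the gripper's body presses on something with over 40 N, if the wrist force passes 120 N, or if a joint passes its speed limit or range.

ROBOT

A 7-joint arm with a two-finger parallel gripper is mounted at the origin on the work surface. World frame = base frame: x ahead of the robot, y to its left, z up, the work surface at z = 0. Lengths are in m, angles in rad, forces in N, time in s.
With the tool pointing down it reaches from about 0.425 to 0.8 m from the base axis. Payload 8.3 kg.
Tool frame: the origin (TCP) lies at the very end of the fingers, on their centre line; the grasp point (between the pads) lies 19 mm behind it (grasp_offset is the distance from the TCP to the grasp point, in m); z points along the fingers, y is the line along which they close (so a half turn about z gives the same grasp; the last joint's range is limited). The gripper opens to 85 mm and grips with 20 to 120 N. Pads are 22 mm wide; open, the fingers measure 114 mm over their backs; the gripper's body (76 mm by 85 mm) begins 54 mm behind the grasp point. The pads swing forward as they close: fully open they stand 13 mm farther back than shut.
Start: joints at [-1.262, 0.383, 0.016, 1.37, -0.006, 1.388, -0.046], TCP at [0.227, 0.582, 0.231] pointing down, gripper open.
Joint ranges: [-2.95, 2.95], [-0.25, 2.06], [-1.52, 1.56], [0.18, 2.33], [-1.44, 4.58], [0.02, 2.06], [-3.01, 3.01]. Speed limits (rad/s): [2.39, 2.39, 3.01, 3.01, 3.14, 3.14, 3.14].

INTERFACE

Orientations are given as [roll, pitch, yaw] about the fixed x, y, z axes, in that order (R = Rz(yaw) Ry(pitch) Rx(roll)).
In Python, from cell import * gives the robot as it stands. Calls block until the motion is done:
- goto(position, orientation): joint-space move of the TCP to a pose.
- servo_line(position, v=0.15, attitude=None): straight line of the TCP; attitude=None keeps the orientation; v is the mean speed in m/s.
- move_j(angles): joint-space move.
- grip(opening, grasp_force=None): finger opening in m; grasp_force is the grip in N (None keeps the last); returns when the fingers have stopped.
- dwell(seconds).
- inverse_kinematics(position, orientation): joint angles nearest the present ones, or None.
- read_camera(name): name is "scene" or "top" or "wrist"; returns the picture (480x640x3 uint8, red, green, blue); there is no depth.
- camera_info(name): a dict with "mtx" (3x3 intrinsics, pixels), "view" (4x4, takes a point from world to camera coordinates). Camera axes: x right, y down, z forward; pixel columns grow to the right and rows downward; lengths in m; the calibration is good to about 2 mm. A picture is of the moment at which its call begins: read the wrist's pose just before it. camera_info takes no time and is no camera call; for the wrist camera it gives the pose at the moment of the call.
A pose or a line that the arm cannot do raises MotionError and nothing moves.
- sign_off(): hands the job in; it is judged then, once.
Trained networks look in the newest picture that a camera, given by its name, has taken for a name from the list of things; names that differ only in an ending like _2 or _b are one class to them, and where a whole thing is asked for, a point or a joint stands for the part that bears it (a point fixed in the world has none). Each returns a list of dicts, best first, with "score" (0 to 1); they miss things now and then, are a little off and sometimes report something else, mostly with a low value. They report only what shows in the picture. A call takes as long as a camera call.
- spot_in(camera, label): "rect" ([left, top, right, bottom] in pixels, round what is visible of it).
- tip_of(camera, label): "pixel" ([column, row] in pixels: a listed point, or the origin of a listed thing).
Readings, each from a call of its own:
- read_t(): time.
- read_q(): joint angles.
- read_qvel(): joint speeds.
- read_joint_efforts(): joint torques, N m.
- read_eef_pos(): TCP position.
- read_orientation(): TCP orientation.
- read_force(): force on the tool from outside, world axes, zero at the start.
- read_torque(): the same for the moment, N m.
- read_finger_gap(): finger opening in m.
- read_finger_force(): force on a finger pad.
Only numpy, scipy, OpenCV 4.12 (cv2) and the standard library are available. Lean on these libraries where they do the work, as an engineer would, in place of code of your own. Each camera call takes 0.05 s, during which the arm holds its last target. There are 200 camera calls.

## Working session

There is one attempt and no reset: what is moved stays moved. The work goes in short steps, each a Python script; the robot and the scene stay as the last script left them, time stands still between calls to the robot, and variables do not carry over. Pictures are saved under pics/ and viewed, at most 10 in all, crops included, and the job is handed in when it is done.

```bash
ls; mkdir -p pics; cat > h.py <<'E'
from cell import *
import numpy as np, cv2
def ray(cam,px,info=None):
    i=info or camera_info(cam); K=np.array(i["mtx"]);V=np.array(i["view"])
    R=V[:3,:3];t=V[:3,3]
    d=R.T@np.linalg.solve(K,[px[0],px[1],1.]); return -R.T@t,d
def at_z(cam,px,z,info=None):
    c,d=ray(cam,px,info); return c+d*(z-c[2])/d[2]
def tri(obs):
    A=np.zeros((3,3));b=np.zeros(3)
    for c,d in obs:
        d=d/np.linalg.norm(d);P=np.eye(3)-np.outer(d,d);A+=P;b+=P@c
    p=np.linalg.solve(A,b); return p,[np.linalg.norm(np.cross(p-c,d/np.linalg.norm(d))) for c,d in obs]
def proj(cam,p,info=None):
    i=info or camera_info(cam); q=np.array(i["view"])@np.r_[p,1]; u=np.array(i["mtx"])@q[:3]; return u[:2]/u[2]
def save(im,n): cv2.imwrite(f"pics/{n}.png",cv2.cvtColor(np.asarray(im),cv2.COLOR_RGB2BGR))
E
python3 - <<'E'
from h import *
np.set_printoptions(precision=3,suppress=True)
ims={c:np.array(read_camera(c)) for c in("scene","top")}
for c in ims: save(ims[c],c)
for c in ims:
    i=camera_info(c); print(c, "pos",-np.array(i["view"])[:3,:3].T@np.array(i["view"])[:3,3])
for n,z in [("jig",0),("jig_hole",.04),("jaw_hinge",.046),("platen_hole",None),("rack",0),("pin",.005),("brush",0),("scrap0",.04),("scrap1",.04),("scrap2",.04),("awl",None),("dowel",.004),("mug",0),("tumbler",0),("bowl",0),("hoop",0),("cutters",0),("pot",0)]:
    obs=[];s=""
    for c in ims:
        r=tip_of(c,n)
        for k in r[:2]:
            s+=f" {c}{np.round(k['pixel'],0)} {k['score']:.2f}"
            if z is not None: s+=str(at_z(c,k['pixel'],z)[:2])
        if r: obs.append(ray(c,r[0]['pixel']))
    if len(obs)==2:
        p,e=tri(obs); s+=f" TRI {p} {e[0]:.4f}"
    print(n,s)
print(read_t())
E
```

```text
pics
scene pos [0.855 0.462 0.896]
top pos [ 0.336 -0.026  1.288]
jig  scene[306. 256.] 0.74[ 0.572 -0.053] top[332. 238.] 0.73[ 0.577 -0.047] TRI [ 0.575 -0.046  0.011] 0.0002
jig_hole  scene[294. 231.] 0.58[ 0.573 -0.106] top[358. 234.] 0.82[ 0.578 -0.1  ] top[154. 252.] 0.18[0.538 0.315] TRI [ 0.576 -0.1    0.049] 0.0001
jaw_hinge  scene[326. 274.] 0.85[0.573 0.034] scene[380. 463.] 0.19[0.697 0.396] top[292. 233.] 0.59[0.577 0.035] TRI [0.576 0.036 0.051] 0.0012
platen_hole  scene[327. 239.] 0.55 top[290. 221.] 0.83 TRI [0.573 0.033 0.175] 0.0017
rack  scene[442. 378.] 0.59[0.493 0.335] scene[444. 375.] 0.15[0.489 0.332] top[152. 277.] 0.81[0.491 0.328] TRI [ 0.491  0.332 -0.008] 0.0018
pin  scene[464. 359.] 0.57[0.433 0.33 ] top[147. 308.] 0.47[0.427 0.333] TRI [0.429 0.332 0.001] 0.0033
brush  scene[248. 183.] 0.87[ 0.581 -0.335] scene[198. 236.] 0.44[ 0.764 -0.243] top[468. 244.] 0.65[ 0.565 -0.334] TRI [ 0.573 -0.341 -0.013] 0.0064
scrap0  scene[294. 244.] 0.60[ 0.591 -0.074] top[474. 340.] 0.62[ 0.365 -0.329] top[346. 226.] 0.57[ 0.594 -0.075] TRI [ 0.382 -0.493 -0.631] 0.00
[... 611 characters left out ...]
p[420. 156.] 0.69[ 0.757 -0.237] TRI [ 0.758 -0.239  0.004] 0.0030
tumbler  scene[381. 462.] 0.98[0.686 0.392] top[127. 189.] 0.66[0.68  0.392] TRI [ 0.683  0.393 -0.007] 0.0023
bowl  scene[255. 369.] 0.79[0.798 0.122] scene[313. 153.] 0.45[ 0.379 -0.337] top[253. 139.] 0.90[0.793 0.125] TRI [ 0.796  0.123 -0.001] 0.0025
hoop  scene[313. 149.] 0.70[ 0.371 -0.35 ] scene[440. 272.] 0.61[0.337 0.147]
cutters  scene[211. 169.] 0.93[ 0.643 -0.435] scene[258. 366.] 0.61[0.791 0.12 ] top[521. 210.] 0.78[ 0.64  -0.448] TRI [ 0.641 -0.451 -0.015] 0.0022
pot  scene[313. 151.] 0.71[ 0.374 -0.342] top[476. 341.] 0.66[ 0.364 -0.341] top[357. 234.] 0.59[ 0.586 -0.099] TRI [ 0.367 -0.346 -0.008] 0.0043
1.9
```

View pics/scene.png

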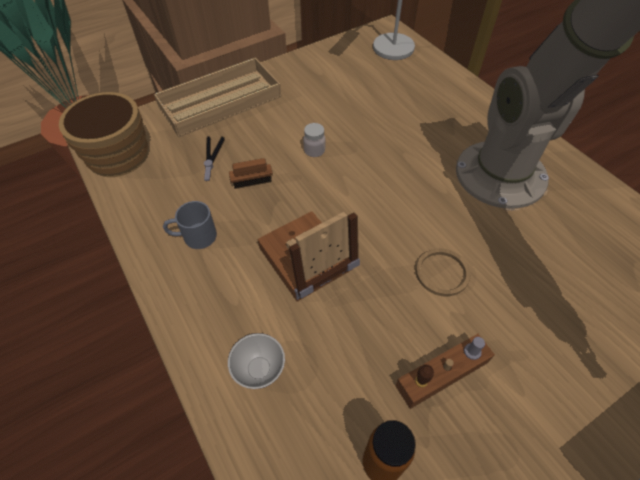

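View pics/top.png

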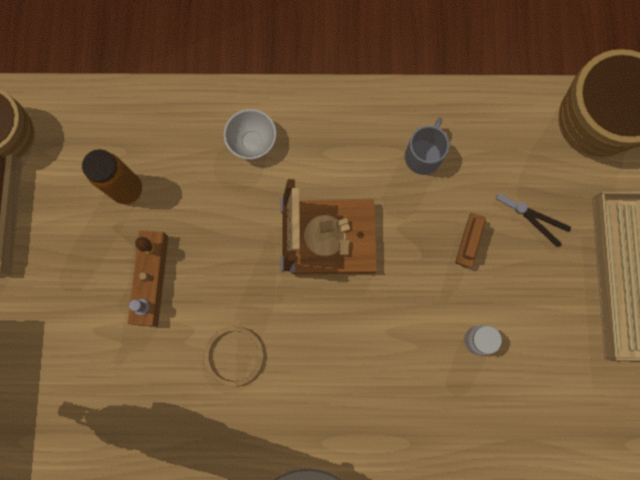

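The scene matches the networks: the jig is at top (335,236) with its hinge to the left and the jaw upright. The brush is at (471,240), and the three offcuts are near (327,227), (344,225) and (344,247). The rack is at the left, with the pin at (139,307), the dowel at (145,276) and the awl at (144,243). Jig yaw is about 0.

Next I go above the brush and look with the wrist camera.

```bash
python3 - <<'E'
from h import *
np.set_printoptions(precision=3,suppress=True)
print(read_orientation(), [inverse_kinematics([.57,-.335,z],[np.pi,0,y]) is not None for z in(.3,.05) for y in(-.34,-.34+np.pi)])
q=inverse_kinematics([.57,-.335,.28],[np.pi,0,-.34]);print(np.array(q))
goto([.57,-.335,.28],[np.pi,0,-.34]); print(read_t(),read_eef_pos())
i=camera_info("wrist"); im=np.array(read_camera("wrist")); save(im,"w1")
V=np.array(i["view"]);print(-V[:3,:3].T@V[:3,3], V[:3,:3])
for c in("wrist",):
  for n,z in(("brush",0),):
    for k in tip_of(c,n)[:2]: print(n,k, at_z(c,k['pixel'],z,i))
    print(spot_in(c,n)[:2])
top=np.array(read_camera("top"))
save(cv2.resize(top[190:290,260:500],None,fx=3.3,fy=3.3,interpolation=cv2.INTER_CUBIC),"topc")
print(read_t())
E
```

```text
[-3.142 -0.     2.77 ] [True, True, True, True]
[ 0.03   0.527  0.742  1.191 -0.347  1.547 -1.202]
5.3167 [ 0.571 -0.334  0.28 ]
[ 0.65  -0.361  0.422] [[-0.331 -0.944 -0.003]
 [-0.893  0.312  0.325]
 [-0.306  0.11  -0.946]]
brush {'pixel': [309.8, 182.6], 'score': 0.6} [ 0.57  -0.327  0.   ]
[{'rect': [291.3, 129.0, 332.8, 247.2], 'score': 0.92}]
5.5167
```

View pics/w1.png

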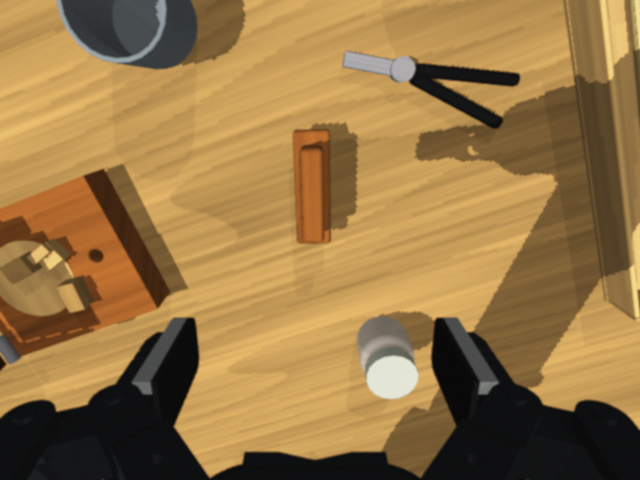

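```bash
python3 - <<'E'
import cv2
a=cv2.imread("pics/top.png")[185:290,270:395]
cv2.imwrite("pics/topz.png",cv2.resize(a,None,fx=5.5,fy=5.5,interpolation=cv2.INTER_CUBIC))
E
```

```text
(no output)
```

View pics/topz.png

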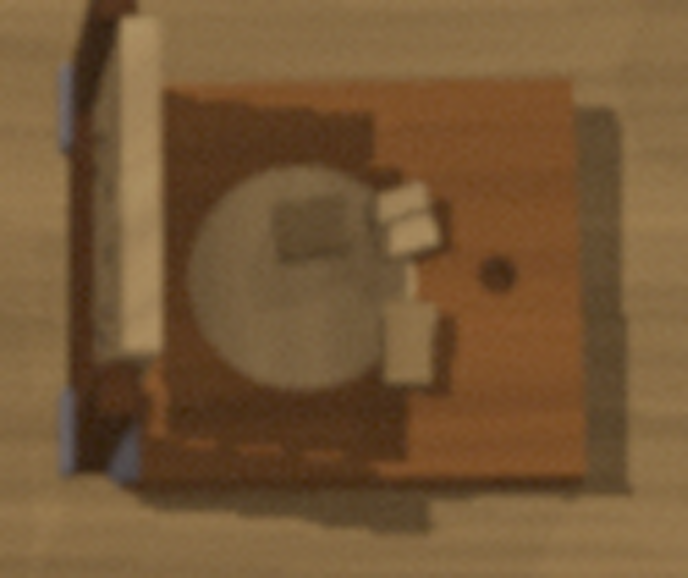

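The wrist view shows the brush nearly vertical in the image: the back spans (293–330, 129–243) and the ridge centre line runs (312,150)–(313,240). The top crop gives the offcuts at about (326,226), (344,225) and (344,247), the hole at (360.4,234.5), and a jig yaw of about +0.025.

Next I compute the brush pose and grasp it.

```bash
python3 - <<'E'
from h import *
np.set_printoptions(precision=4,suppress=True)
a=at_z("wrist",(312,150),.072);b=at_z("wrist",(314,241),.072);print("ridge",a,b,np.linalg.norm(a-b),(a+b)/2)
c=at_z("wrist",(311,129),.040);d=at_z("wrist",(313,243),.040);print("back",c,d,np.linalg.norm(c-d),(c+d)/2)
yaw=np.arctan2(*(a-b)[[1,0]]);print("yaw",yaw)
for p in((326.4,226.5),(344,224.5),(344.2,247.4)): print("scrap",at_z("top",p,.058))
print("hole top",at_z("top",(360.4,234.5),.04),"wrist",at_z("wrist",(96,256),.04))
for p in((85,175),(165,299)): print("wrist -y corners",at_z("wrist",p,.04))
g=(a+b)/2
q=np.array(inverse_kinematics([g[0],g[1],.05],[np.pi,0,yaw])); print(q)
if abs(np.linalg.norm(a-b)-.085)<.008:
    R=[np.pi,0,yaw]
    goto([g[0],g[1],.14],R)
    servo_line([g[0],g[1],.047],.12)
    grip(.0,60)
    print(read_finger_gap(),read_finger_force(),read_eef_pos(),read_force())
    servo_line([g[0],g[1],.20],.15)
    print(read_finger_gap(),read_force(),read_t())
E
```

```text
ridge [ 0.6084 -0.3443  0.072 ] [ 0.5315 -0.319   0.072 ] 0.08098169408329593 [ 0.5699 -0.3317  0.072 ]
back [ 0.6225 -0.3481  0.04  ] [ 0.5191 -0.3135  0.04  ] 0.10912237855845208 [ 0.5708 -0.3308  0.04  ]
yaw -0.3179355885813397
scrap [ 0.589  -0.0351  0.058 ]
scrap [ 0.5933 -0.0706  0.058 ]
scrap [ 0.5464 -0.0709  0.058 ]
hole top [ 0.5764 -0.1047  0.04  ] wrist [ 0.5777 -0.1045  0.04  ]
wrist -y corners [ 0.6532 -0.1351  0.04  ]
wrist -y corners [ 0.5116 -0.1483  0.04  ]
[ 0.0395  0.6739  0.6539  1.5031 -0.4368  1.1137 -1.1065]
0.018726628222732605 59.54157114028931 [ 0.5702 -0.3317  0.0473] [ 0.1551 -0.196   1.9259]
0.01906561898502049 [-0.2585  0.7966 -2.5297] 8.8417
```

Brush held, with its bristle underside 47 mm below the TCP. I'll sweep along -x with the brush aligned to the jig's y, clear of the jaw.

```bash
python3 - <<'E'
from h import *
np.set_printoptions(precision=3,suppress=True)
y0=-.058
for yaw in(np.pi/2+.025,-np.pi/2+.025):
    print(yaw,[inverse_kinematics([x,y0,z],[np.pi,0,yaw]) for x,z in((.665,.2),(.665,.09),(.465,.09))])
best=None;qn=np.array(read_q())
for yaw in(np.pi/2+.025,-np.pi/2+.025):
    q=inverse_kinematics([.665,y0,.2],[np.pi,0,yaw])
    if q is not None and inverse_kinematics([.465,y0,.09],[np.pi,0,yaw]) is not None:
        c=np.abs(np.array(q)-qn).max()
        if best is None or c<best[0]: best=(c,yaw)
R=[np.pi,0,best[1]];print(best)
servo_line([.60,-.30,.24],.2)
goto([.668,y0,.2],R)
servo_line([.668,y0,.0905],.12)
print(read_force(),read_eef_pos())
save(np.array(read_camera("scene")),"s2")
servo_line([.465,y0,.0905],.06)
print(read_force(),read_eef_pos(),read_t(),read_finger_gap())
save(np.array(read_camera("top")),"t3")
a=np.array(read_camera("scene"));save(a,"s3")
E
python3 -c "
import cv2,numpy as np
a=cv2.imread('pics/s2.png')[180:330,200:420];b=cv2.imread('pics/s3.png')[180:330,200:420]
cv2.imwrite('pics/c3.png',cv2.resize(np.vstack([a,b]),None,fx=2,fy=2))"
```

```text
1.5957963267948965 [array([-0.157,  0.501,  0.297,  1.296, -0.144,  1.366,  0.16 ]), array([-0.143,  0.577,  0.267,  1.43 , -0.158,  1.155,  0.172]), array([-0.266,  0.178,  0.356,  1.982, -0.074,  0.994,  0.15 ])]
-1.5457963267948966 [array([-0.524,  0.635,  0.925,  1.315, -0.499,  1.428, -2.745]), array([-0.517,  0.721,  0.877,  1.449, -0.568,  1.236, -2.692]), array([-0.812,  0.265,  0.996,  2.001, -0.262,  1.01 , -2.807])]
(np.float64(1.3245041107458297), 1.5957963267948965)
[ 0.847  0.426 -1.138] [ 0.669 -0.058  0.092]
[-0.802 -0.854 -1.87 ] [ 0.465 -0.058  0.09 ] 15.2 0.01914780329428303
```

View pics/c3.png

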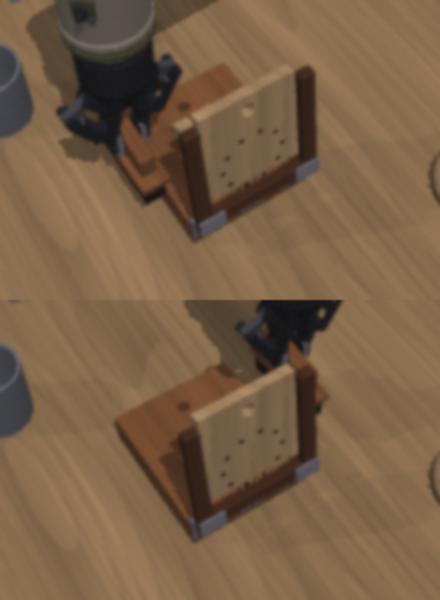

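The bed looks empty in the visible part. I'll lift, move away over the brush's place, check from the top, and only then release.

```bash
python3 - <<'E'
from h import *
np.set_printoptions(precision=3,suppress=True)
servo_line([.46,-.06,.24],.2)
goto([.57,-.33,.15],[np.pi,0,.9])
t=np.array(read_camera("top"));save(t,"t4");print(read_t())
for n in("scrap0","scrap1","scrap2"):
    for k in tip_of("top",n)[:4]: print(n,k,at_z("top",k['pixel'],0))
save(cv2.resize(t[180:340,260:420],None,fx=3.7,fy=3.7,interpolation=cv2.INTER_CUBIC),"t4c")
E
```

```text
17.4167
scrap0 {'pixel': [346.0, 297.8], 'score': 0.71} [ 0.451 -0.077  0.   ]
scrap0 {'pixel': [327.5, 278.5], 'score': 0.68} [ 0.49  -0.038  0.   ]
scrap0 {'pixel': [339.7, 277.4], 'score': 0.44} [ 0.493 -0.064  0.   ]
scrap1 {'pixel': [346.0, 297.8], 'score': 0.71} [ 0.451 -0.077  0.   ]
scrap1 {'pixel': [327.5, 278.5], 'score': 0.68} [ 0.49  -0.038  0.   ]
scrap1 {'pixel': [339.7, 277.4], 'score': 0.44} [ 0.493 -0.064  0.   ]
scrap2 {'pixel': [346.0, 297.8], 'score': 0.71} [ 0.451 -0.077  0.   ]
scrap2 {'pixel': [327.5, 278.5], 'score': 0.68} [ 0.49  -0.038  0.   ]
scrap2 {'pixel': [339.7, 277.4], 'score': 0.44} [ 0.493 -0.064  0.   ]
```

View pics/t4c.png

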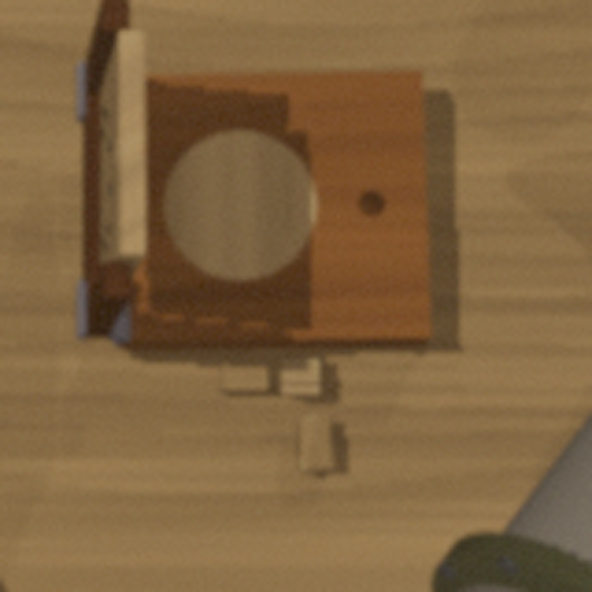

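All three offcuts lie on the bench, 0.45–0.49 m out, and the bed is empty. Next I put the brush down and swing the jaw shut along an arc about the hinge, pushing on the far rail.

```bash
python3 - <<'E'
from h import *
np.set_printoptions(precision=3,suppress=True)
servo_line([.57,-.33,.0485],.12); print(read_force())
grip(.06); servo_line([.57,-.33,.16],.2)
grip(0.0,40)
Hy,Hz,x=.037,.046,.640; R=[np.pi,0,np.pi/2+.02]
def pt(a,r=.125,e=0): 
    d=.02+.011*abs(np.sin(a))+e
    return [x,Hy-r*np.cos(a)+d*np.sin(a),Hz+r*np.sin(a)+d*np.cos(a)]
p=pt(1.95,e=.012)
servo_line([.57,-.25,.30],.3)
goto([p[0],p[1]+.02,.29],R)
servo_line(p,.2); print("at start",read_force(),read_t())
F0=np.array(read_force())
for a in np.linspace(1.75,.1,9):
    servo_line(pt(a),.2)
    f=np.array(read_force())-F0; print(round(a,2),f)
    if np.linalg.norm(f)>30: print("STOP");break
else:
    for a in(.05,.02,0,-.015,-.03):
        servo_line(pt(a),.1); f=np.array(read_force())-F0; print(a,f,read_eef_pos())
        if f[2]>12: break
print(read_t()); save(np.array(read_camera("scene")),"s5")
E
```

```text
[-0.493 -0.047 -1.585]
at start [ 0.605 -0.611  0.827] 23.3917
1.75 [-0.745  0.222  0.216]
1.54 [-1.316  0.915 -0.969]
1.34 [-0.272  0.915 -2.043]
1.13 [-0.154  1.56  -0.819]
0.92 [-0.617  1.208 -0.491]
0.72 [-0.375  0.064 -1.114]
0.51 [-0.181  0.626 -0.371]
0.31 [-0.361  0.758 -0.611]
0.1 [-0.474  0.619 -0.866]
0.05 [-0.277  0.621 -0.902] [ 0.64  -0.086  0.073]
0.02 [ 0.037  0.119 -0.751] [ 0.64  -0.087  0.069]
0 [0.255 0.749 0.954] [ 0.64  -0.088  0.066]
-0.015 [-4.726  3.121 11.602] [ 0.64  -0.088  0.066]
-0.03 [-11.097   3.741  23.378] [ 0.641 -0.088  0.066]
27.2833
```

The contact force rose at z = 0.066, which is exactly the shut rail height. Next I move above the pin for a close look and check the jaw from the top camera.

```bash
python3 - <<'E'
from h import *
np.set_printoptions(precision=4,suppress=True)
servo_line([.64,-.06,.20],.25); grip(.06)
for yaw in (0,np.pi): print(inverse_kinematics([.45,.33,.2],[np.pi,0,yaw]))
goto([.44,.325,.20],[np.pi,0,0]); print(read_t(),read_eef_pos())
iw=camera_info("wrist"); im=np.array(read_camera("wrist")); save(im,"w6")
top=np.array(read_camera("top")); sc=np.array(read_camera("scene")); save(top,"t6"); save(sc,"s6")
for n in("pin","dowel","awl"):
    for c in("wrist","top","scene"):
        for k in tip_of(c,n)[:2]: print(n,c,k,at_z(c,k['pixel'],.005,iw if c=="wrist" else None))
        if c=="wrist": print(spot_in(c,n)[:2])
for c in("top","scene"):
    for k in tip_of(c,"platen_hole")[:2]: print("ph",c,k,at_z(c,k['pixel'],.058))
cv2.imwrite("pics/c6.png",cv2.cvtColor(np.hstack([cv2.resize(im,(400,300)),cv2.resize(top[185:290,265:405],(400,300),interpolation=cv2.INTER_CUBIC)]),cv2.COLOR_RGB2BGR))
E
```

```text
[-1.1056  0.2726  0.5081  1.6264 -0.1372  1.2783 -2.1444]
[-0.7973  0.2548  0.1299  1.6125 -0.0341  1.2765  0.9091]
30.675 [0.4405 0.3245 0.2001]
pin wrist {'pixel': [304.1, 212.0], 'score': 0.68} [0.43   0.3346 0.005 ]
[{'rect': [283.1, 207.0, 324.9, 261.9], 'score': 0.71}]
pin top {'pixel': [149.0, 307.9], 'score': 0.57} [0.4271 0.3287 0.005 ]
pin scene {'pixel': [466.9, 359.6], 'score': 0.73} [0.4299 0.3332 0.005 ]
pin scene {'pixel': [334.1, 236.6], 'score': 0.65} [ 0.4879 -0.063   0.005 ]
dowel wrist {'pixel': [311.4, 138.4], 'score': 0.75} [0.491  0.3283 0.005 ]
[{'rect': [300.6, 135.6, 320.6, 160.2], 'score': 0.68}]
dowel top {'pixel': [152.6, 276.6], 'score': 0.42} [0.4919 0.3249 0.005 ]
dowel scene {'pixel': [441.4, 373.4], 'score': 0.58} [0.4917 0.3276 0.005 ]
awl wrist {'pixel': [308.1, 139.6], 'score': 0.71} [0.4901 0.3309 0.005 ]
awl wrist {'pixel': [317.0, 59.6], 'score': 0.58} [0.5491 0.3239 0.005 ]
[{'rect': [293.5, 21.8, 337.3, 74.8], 'score': 0.63}]
awl top {'pixel': [155.4, 251.7], 'score': 0.54} [0.5443 0.322  0.005 ]
awl scene {'pixel': [416.7, 389.7], 'score': 0.68} [0.5531 0.3267 0.005 ]
awl scene {'pixel': [443.2, 374.6], 'score': 0.5} [0.4903 0.3313 0.005 ]
ph top {'pixel': [360.3, 233.1], 'score': 0.82} [ 0.5758 -0.1034  0.058 ]
ph scene {'pixel': [439.5, 267.5], 'score': 0.67} [0.3638 0.1576 0.058 ]
ph scene {'pixel': [294.0, 228.6], 'score': 0.59} [ 0.5748 -0.0998  0.058 ]
```

View pics/c6.png

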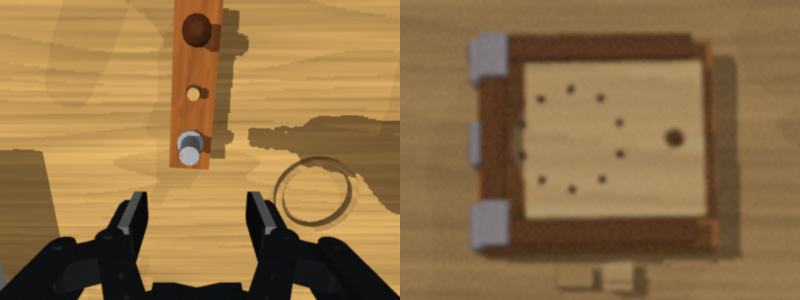

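The jaw is shut, with the plate hole at about (.576,-.103). The pin is the metal one, nearest the robot, with its grip top at wrist pixel (302,250). Next I grasp it, lift it, and hover short of the hole to look.

```bash
python3 - <<'E'
from h import *
np.set_printoptions(precision=4,suppress=True)
g=at_z("wrist",(302.4,249.6),.093); print("grip top",g)
x,y=.430,.333
if np.hypot(g[0]-x,g[1]-y)<.008: x,y=(x+g[0])/2,(y+g[1])/2
R=[np.pi,0,0]
servo_line([x,y,.13],.2); servo_line([x,y,.057],.1)
grip(0,80); print(read_finger_gap(),read_eef_pos(),read_force())
servo_line([x,y,.20],.12); print(read_finger_gap(),read_force())
for w in(0,.6,np.pi/2,-.6): print(w,inverse_kinematics([.50,-.10,.22],[np.pi,0,w]),inverse_kinematics([.576,-.103,.06],[np.pi,0,w]) is not None)
goto([.51,-.10,.2],[np.pi,0,0]); dwell(.2)
print(read_t(),read_eef_pos(),read_orientation())
iw=camera_info("wrist"); im=np.array(read_camera("wrist")); save(im,"w7")
for n,z in(("platen_hole",.058),("pin",.148)):
    for k in tip_of("wrist",n)[:2]: print(n,k,at_z("wrist",k['pixel'],z,iw))
E
```

```text
grip top [0.4289 0.3339 0.093 ]
0.020116855796394623 [0.4298 0.3338 0.0577] [-0.9792 -0.9969  6.4736]
0.020085075569075933 [-0.8092 -0.3366 -0.9994]
0 [-0.7282  0.1978  0.995   1.7322 -0.1717  1.3045 -1.2674] True
0.6 [-0.6583  0.1807  0.9061  1.7303 -0.1473  1.3019 -0.6916] True
1.5707963267948966 [-0.5822  0.1673  0.8131  1.728  -0.1259  1.3001  0.2577] True
-0.6 [-0.7813  0.2154  1.066   1.7335 -0.195   1.3075 -1.8446] True
36.5167 [ 0.5102 -0.099   0.1999] [-3.1415  0.0002  0.0018]
platen_hole {'pixel': [323.8, 117.0], 'score': 0.71} [ 0.5798 -0.1037  0.058 ]
pin {'pixel': [314.7, 265.1], 'score': 0.77} [ 0.5117 -0.0981  0.148 ]
pin {'pixel': [272.8, 218.7], 'score': 0.64} [ 0.5363 -0.0775  0.148 ]
```

View pics/w7.png

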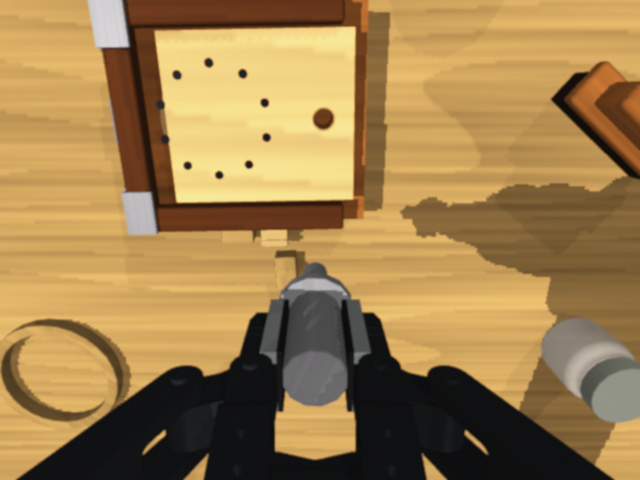

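The view is clear: the hole is at (323,118), the pin foot at (315,264), and the pin is upright in the hand. The relative measurement puts the hole at TCP ≈ (.578,-.1046). Next I descend in steps with force checks.

```bash
cat > ins.py <<'E'
from h import *
np.set_printoptions(precision=4,suppress=True)
def descend(p,zs,lim=10):
    F0=np.array(read_force())
    for z in zs:
        servo_line([p[0],p[1],z],.06)
        f=np.array(read_force())-F0; e=np.array(read_eef_pos()); print(round(z,4),f,e)
        if f[2]>lim: print("HIGH"); return False
        if np.hypot(f[0],f[1])>3: p=[p[0]+np.clip(f[0]*1e-4,-8e-4,8e-4),p[1]+np.clip(f[1]*1e-4,-8e-4,8e-4)]
    print("p",p); return True
E
python3 - <<'E'
from ins import *
im=cv2.cvtColor(cv2.imread("pics/w7.png"),cv2.COLOR_BGR2GRAY)
m=(im[98:138,303:343]<120).astype(np.uint8); M=cv2.moments(m,True); c=(303+M['m10']/M['m00'],98+M['m01']/M['m00']); h=at_z("wrist",c,.058); print(c,M['m00'],h)
p=[.5102+h[0]-.5117, -.099+h[1]+.0981]; print(p)
p=[(p[0]+.577)/2,(p[1]-.1046)/2]; print(p)
servo_line([p[0],p[1],.18],.2); 
servo_line([p[0],p[1],.118],.15)
im=np.array(read_camera("wrist")); save(im,"w8")
print(descend(p,[.112,.107,.102,.097,.091,.085],8),read_t(),read_finger_gap())
E
```

```text
(323.0255591054313, 118.44408945686901) 313.0 [ 0.5788 -0.1039  0.058 ]
[np.float64(0.5772595427440672), np.float64(-0.104823920780879)]
[np.float64(0.5771297713720336), np.float64(-0.1047119603904395)]
0.112 [ 0.5557  0.069  -0.5575] [ 0.5772 -0.1046  0.1122]
0.107 [-0.0183 -0.2995 -0.7414] [ 0.5771 -0.1047  0.1068]
0.102 [ 3.1662 -0.3455 -1.4564] [ 0.5775 -0.1046  0.1018]
0.097 [ 3.4398 -0.3723 -2.8405] [ 0.5776 -0.1047  0.0967]
0.091 [ 3.0976 -0.4022 -2.4516] [ 0.5777 -0.1047  0.0905]
0.085 [ 1.8684 -0.9317 -2.8378] [ 0.5779 -0.1047  0.0845]
p [np.float64(0.5781001381204763), np.float64(-0.10482396207476315)]
True 39.2833 0.020290920768674916
```

The pin is through the plate with little force. I keep going down until the collar presses the plate fully.

```bash
python3 - <<'E'
from ins import *
p=[.5781,-.1048]
print(descend(p,[.080,.075,.071,.068,.066,.064,.063,.062,.061,.060,.059,.058],25),read_t(),read_finger_gap(),read_finger_force())
dwell(.3);print(read_force(),read_eef_pos(),read_orientation())
im=np.array(read_camera("wrist")); save(im,"w9")
sc=np.array(read_camera("scene"))
cv2.imwrite("pics/c9.png",cv2.cvtColor(np.hstack([cv2.resize(im,(400,300)),cv2.resize(sc[180:300,200:360],(400,300),interpolation=cv2.INTER_CUBIC)]),cv2.COLOR_RGB2BGR))
E
```

```text
0.08 [0.2561 1.2746 1.0956] [ 0.5779 -0.1047  0.0796]
0.075 [1.2591 1.9803 0.852 ] [ 0.578  -0.1047  0.0746]
0.071 [1.0525 1.1943 2.4731] [ 0.578  -0.1048  0.0709]
0.068 [-1.3859  1.7362  7.113 ] [ 0.5782 -0.1049  0.0683]
0.066 [-3.2768  1.6557  9.0389] [ 0.5782 -0.1048  0.0664]
0.064 [-1.6506  1.5658 11.2786] [ 0.5782 -0.1049  0.0647]
0.063 [-3.9259  3.1067 16.9781] [ 0.5783 -0.1049  0.0644]
0.062 [-5.2678  2.1911 22.3078] [ 0.5784 -0.1049  0.0642]
0.061 [-6.5797  2.3377 27.9372] [ 0.5784 -0.1049  0.064 ]
HIGH
False 41.5333 0.020568025205678506 81.15029096603394
[-4.3979  0.8779 23.4903] [ 0.5784 -0.1049  0.064 ] [-3.1414 -0.0041 -0.0005]
```

View pics/c9.png

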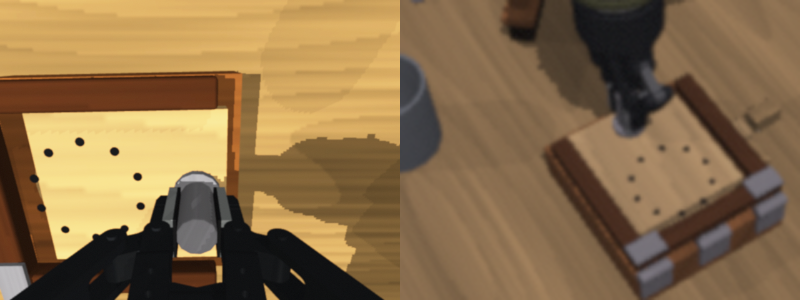

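The pin's collar is flat on the plate. The plate travelled its full 6 mm, after which the force rose steeply to about 23 N. The brush stands on the bench and the offcuts are off the bed, so I hand in.

```bash
python3 -c "
from cell import *
print(read_t(),read_force()); print(sign_off())"
```

```text
41.9333 [-5.29993626  1.46661042 25.3264926 ]
the job is handed in; nothing more can be done
None
```

I handed the job in at 41.9 s, with the offcuts swept off, the brush back on the bench, the jig shut, and the pin held and pressing the plate down with about 25 N; the judge gave no verdict.

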